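Take the book stop off the desk rail

TASK

Two sliders sit in the slotted rail on the desk: a tall book stop and a low pen rest. Slide the tall book stop along the slot and out of the end of the rail on its own side, then lift it away and stand it upright on its foot in the shallow wooden tray. Leave the pen rest where it is on the rail.

Things in the scene. Friction and masses are not known exactly. Their poses are not given: they have to be found in the camera images.
- rail: Fixed desk rail, light wooden base 66 x 260 x 8 mm with an aluminium T-slot channel, both ends open (y = +-130 mm). Origin: centre of underside; z up, y along the slot. Channel floor z = 10, lips z = 17 to 20, inside 34 wide, slot 18 wide (mm). Sliders run freely with 3 mm play upward, 2.5 mm sideways; they lift off only once their centre is over 152 mm from the rail's centre.
- book_stop: Tall loose slider, 0.18 kg, 92 mm high. Foot 28 (x) x 44 (y) x 4 mm runs under the lips; wooden shoulder 44 x 44 mm at z 11.5 to 21; above it an upright wooden plate, round-topped, 12 mm thick along y, 44 mm wide along x, z 21 to 92: grip it there. Origin: centre of foot's underside; z up, y along the slot. Starts foot on the channel floor, 45 to 75 mm from the rail's middle, either side.
- pen_rest: Low loose slider, 33 mm high, 44 x 44 mm, with the same foot and shoulder and a low grooved wooden top. Origin: centre of the foot's underside; z up, y along the slot. Sits on the rail 45 to 75 mm from its middle, on the side away from the book stop, and stays there.
- tray: Shallow open wooden tray, fixed, outside 120 mm (x) by 150 mm (y) by 24 mm high, walls and floor 5 mm thick. Origin: centre of the underside; z up; inner floor at z = 5 mm. It lies behind the rail as seen from the robot.
There are look-alikes about, which are no part of the job. What is shaped like the book_stop but purple or turquoise is not meant.

How it is judged:
By the outcome, as a careful person would: the job done as asked, in the order asked, and still so for the second after the job is handed in, with the robot touching nothing.
It also fails if it takes over 42 s, if anything falls off the work surface, if the arm or the gripper's body presses on something with over 40 N, if the wrist force passes 120 N, or if a joint passes its speed limit or range.

ROBOT

A 6-joint arm with a two-finger parallel gripper is mounted at the origin on a cart in front of the work surface, level with it; the furniture and walls round the work are solid. World frame = base frame: x ahead of the robot, y to its left, z up, the work surface at z = 0. Lengths are in m, angles in degrees, forces in N, time in s.
With the tool pointing down it reaches from about 0.4 to 0.825 m from the base axis. Payload 7 kg.
Tool frame: the origin (TCP) lies midway between the tips of the shut fingers; the grasp point (between the pads) lies 19 mm behind it; z points along the fingers, y is the line along which they close (so a half turn about z gives the same grasp; the last joint's range is limited). The gripper opens to 88 mm and grips with 3 to 60 N. Pads are 19 mm wide; open, the fingers measure 130 mm over their backs; the gripper's body (78 mm by 193 mm) begins 47 mm behind the grasp point.
Start: joints at [-54.483, 20.546, 0.682, 0, -70.136, -16.507], TCP at [0.22, -0.638, 0.227] pointing down, gripper open.
Joint ranges: [-176.03, 176.03], [-82.01, 121.73], [-58.28, 71.71], [-173.87, 95.51], [-174.79, -0.11], [-173.66, 173.66]. Speed limits (degrees/s): [136.94, 136.94, 172.46, 180, 180, 180].

INTERFACE

Orientations are given as [roll, pitch, yaw] about the fixed x, y, z axes, in that order (R = Rz(yaw) Ry(pitch) Rx(roll)).
In Python, from plant import r gives the robot as it stands. The module is installed in compiled form; this text tells all that it offers.
- The arm moves only by the tool play_rows, never from a script. Its argument "rows" is a list of rows, each an object with "slide": the shift along the tool's x, y, z as a fraction of full scale, a list of three; "delta_rot": the turn, a rotation vector about the tool's x, y, z as a fraction of full scale, a list of three; "fingers": the opening, from -1 (shut) to 1 (fully open). In form: [{"slide": [x, y, z], "delta_rot": [rx, ry, rz], "fingers": fingers}, ...]. A call has 1 to 8 rows; each row shifts and turns the commanded pose from where the row before left it, along the tool's axes as they then stand; what a row does not reach is not made up. Full scale, the value 1, is 0.15 m for a shift and 0.08 rad for a turn. A row lasts 1/8 s, in which the tool goes at most 62.5 mm and 10.7 degrees, less where a joint would pass 70% of its speed; a pose out of reach is approached as far as the arm can. A call with a number of a shift or a turn outside -1 to 1 is refused whole. A call with a gripper value outside its range is refused whole. The fingers move at their own pace and stop on an object; "squeeze" is the grip in N (left out, the last holds). Time passes only in rows, so rows that do not move let the fingers close. It gives the time, the measured TCP pose, the force, the opening and the grip force at its end, in the units of the state.
- r.get_state(): the state, without advancing time (a new reading comes with each control period).
- r.capture(name): name is "side" or "top" or "wrist"; returns a dict with "image" (400x640x3 uint8, blue, green, red), "fx", "fy", "cx", "cy" (pixels), "distortion" ([k1, k2, p1, p2, k3] as OpenCV has them; the pictures are not rectified), "R" (3x3) and "t" (3): a world point X has camera coordinates R X + t; the wrist camera has in their place "T_tool_cam" (4x4, takes a point from camera to tool coordinates, whose origin is the TCP and whose axes are the flange's). Camera axes: x right, y down, z forward; pixel columns grow to the right and rows downward; lengths in m; the calibration is good to about 2 mm. A picture is of the moment at which its call begins: read the wrist's pose just before it. There is no depth.
- r.close_job(): hands the job in; it is judged then, once.
The state is a dict: "time_s": time; "joints": joint angles; "qd": joint speeds; "joint_torque": joint torques, N m; "tcp_pos": TCP position; "eef_rot": TCP orientation; "contact_force": force on the tool from outside, world axes, zero at the start; "moment": the same for the moment, N m; "gripper_width": finger opening in m; "gripper_force": force on a finger pad.
Only numpy, scipy, OpenCV 4.12 (cv2) and the standard library are available. Lean on these libraries where they do the work, as an engineer would, in place of code of your own. Each camera call takes 0.05 s, during which the arm holds its last target. There are 200 camera calls.

## Working session

There is one attempt and no reset: what is moved stays moved. The work goes in short steps, Python scripts to look and compute and a tool call to move; the robot and the scene stay as the last step left them, time stands still between calls to the robot, and variables do not carry over. Pictures are saved under pics/ and viewed, at most 10 in all, crops included, and the job is handed in when it is done.

Besides the shell and the picture viewer there is one more tool, called in YAML: its name, and indented under it one key for each argument. play_rows: Moves the arm, as the interface text tells. Shift numbers are shares of 0.15 m and turn numbers shares of 0.08 rad, none past 1 either way. Its arguments: {"type":"object","properties":{"rows":{"type":"array"},"squeeze":{"type":"number"}},"required":["rows"]}

```bash
mkdir -p pics; cat > h.py <<'E'
import numpy as np, cv2
from scipy.spatial.transform import Rotation as Ro
from plant import r
def cam(name):
    s=r.get_state(); c=r.capture(name)
    K=np.array([[c['fx'],0,c['cx']],[0,c['fy'],c['cy']],[0,0,1]]); D=np.array(c['distortion'],float)
    if name=='wrist':
        T=np.eye(4); T[:3,:3]=Ro.from_euler('xyz',s['eef_rot'],degrees=True).as_matrix(); T[:3,3]=s['tcp_pos']
        W=np.linalg.inv(T@np.array(c['T_tool_cam'])); R,t=W[:3,:3],W[:3,3]
    else: R,t=np.array(c['R']),np.array(c['t'])
    return c['image'],K,D,R,t
def ray(px,K,D,R,t):
    u=cv2.undistortPoints(np.array(px,float).reshape(-1,1,2),K,D)[:,0]
    d=np.c_[u,np.ones(len(u))]@R; return -R.T@t,d
def plane(px,z,K,D,R,t):
    o,d=ray(px,K,D,R,t); return o+d*((z-o[2])/d[:,2])[:,None]
def proj(X,K,D,R,t):
    return cv2.projectPoints(np.array(X,float).reshape(-1,3),cv2.Rodrigues(R)[0],t,K,D)[0][:,0]
E
python3 - <<'E'
from h import *
import pickle
print(r.get_state())
d={}
for n in ['side','top']:
    d[n]=cam(n); cv2.imwrite(f'pics/{n}0.png',d[n][0]); print(n,-d[n][3].T@d[n][4])
pickle.dump(d,open('d0.pkl','wb'))
E
```

```text
{'time_s': 0.0, 'joints': array([-5.44829371e+01,  2.05922559e+01,  6.34091871e-01, -2.38124410e-02,
       -7.01350516e+01, -1.65052292e+01]), 'qd': array([-0.02364384, -0.0168364 ,  0.01983022,  0.07212421,  0.02255856,
       -0.0173485 ]), 'joint_torque': array([-9.59420795e-04, -5.82715702e+01,  2.93039507e+01,  6.99655920e+00,
        6.93778595e-03, -1.15162370e-04]), 'tcp_pos': array([ 0.2197074 , -0.6377216 ,  0.22560422]), 'eef_rot': array([ 1.79904265e+02, -5.02325478e-03, -1.60996272e+02]), 'contact_force': array([ 0.76295462,  0.53860309, -0.42279575]), 'moment': array([ 0.02520882, -0.028637  , -0.07207836]), 'gripper_force': 0.0, 'gripper_width': 0.08744725998479778}
side [0.48705119 0.80753085 0.4870762 ]
top [0.38570766 0.0897662  0.93258409]
```

View pics/side0.png

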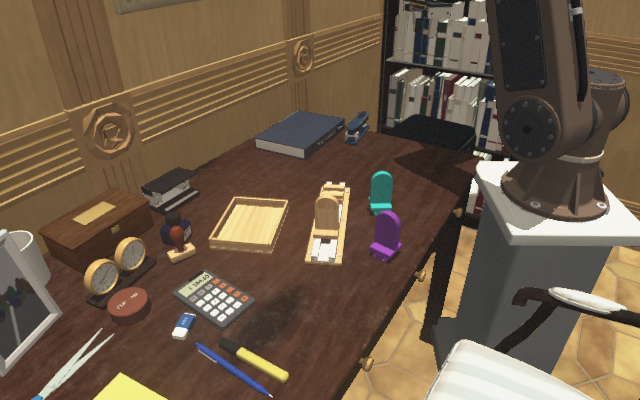

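View pics/top0.png

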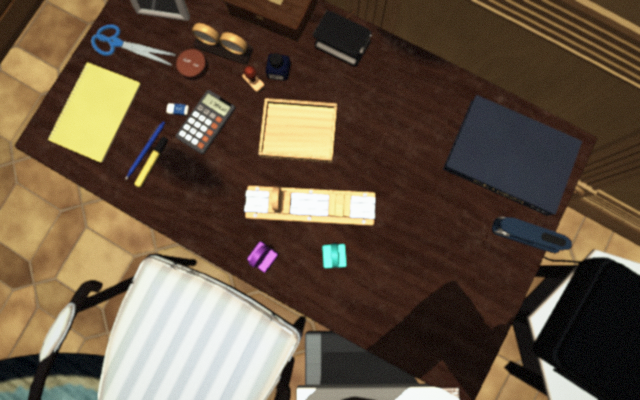

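The side view shows the natural-wood tall stop at (327,215) on the rail, the turquoise look-alike at (381,193), the purple one at (387,235) and the tray at (250,223). In the top view the rail spans about (245–376, 187–224), with the wooden stop at (276,200), the low pen rest at (340,203), the purple one at (262,256), the turquoise one at (334,256) and the tray at (298,128).
The candidates are wood (276,200), purple (262,256) and turquoise (334,256). Only the wooden one is in the rail and not an excluded colour. I'll confirm that in a crop.

```bash
python3 - <<'E'
from h import *
import pickle
d=pickle.load(open('d0.pkl','rb'))
t=d['top'][0][85:275,225:395]; s=d['side'][0][165:275,200:420]
t=cv2.resize(t,None,fx=2.5,fy=2.5,interpolation=cv2.INTER_CUBIC); s=cv2.resize(s,None,fx=1.65,fy=1.65,interpolation=cv2.INTER_CUBIC)
o=np.zeros((475,800,3),np.uint8); o[:t.shape[0],:t.shape[1]]=t; o[:s.shape[0],430:430+s.shape[1]]=s[:,:370]
cv2.imwrite('pics/crop.png',o)
for nm,px,z in [('rail',[(246,187),(376,190),(375,224),(245,218)],.008),('tray',[(265,98),(337,101),(335,160),(259,156)],.024),('stop',[(277,200)],.06),('pen',[(340,203)],.03)]:
    print(nm,plane(px,z,*d['top'][1:]).round(3).tolist())
E
```

```text
rail [[0.548, 0.262, 0.008], [0.538, -0.004, 0.008], [0.469, -0.0, 0.008], [0.484, 0.263, 0.008]]
tray [[0.733, 0.222, 0.024], [0.723, 0.072, 0.024], [0.598, 0.078, 0.024], [0.609, 0.233, 0.024]]
stop [[0.512, 0.191, 0.06]]
pen [[0.509, 0.07, 0.03]]
```

View pics/crop.png

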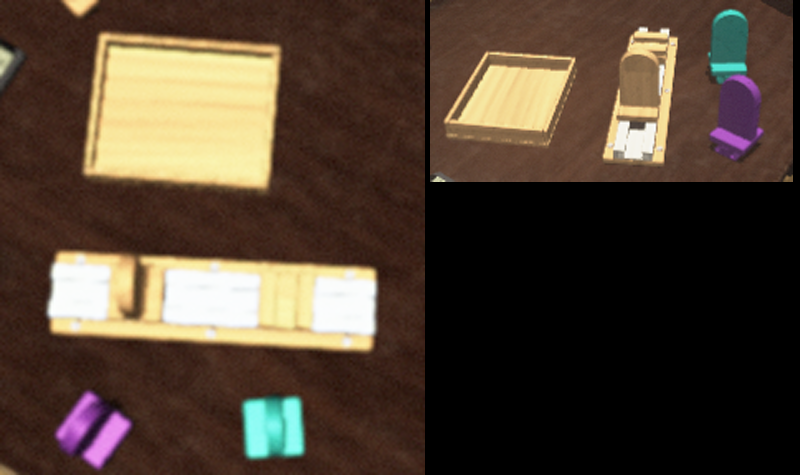

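The crop confirms it: the natural-wood tall plate at crop (130,288) is on the left (+y) part of the rail, and the low pen rest is at (285,295). The purple and turquoise ones stand beside the rail. I'll set out now.

play_rows:
  rows:
    - {"slide": [-0.25, 0, 0], "delta_rot": [0, 0, 0.96], "fingers": 1}
    - {"slide": [-0.25, 0, 0], "delta_rot": [0, 0, 0.96], "fingers": 1}
    - {"slide": [-0.25, 0, 0], "delta_rot": [0, 0, 0.96], "fingers": 1}
    - {"slide": [-0.25, 0, 0], "delta_rot": [0, 0, 0.96], "fingers": 1}
    - {"slide": [-0.25, 0.1, 0], "delta_rot": [0, 0, 0.96], "fingers": 1}
    - {"slide": [-0.1, 0.35, 0], "delta_rot": [0, 0, 0], "fingers": 1}
    - {"slide": [-0.1, 0.4, 0], "delta_rot": [0, 0, 0], "fingers": 1}
    - {"slide": [0, 0.4, 0], "delta_rot": [0, 0, 0], "fingers": 1}

```text
time_s: 1.1
tcp_pos: [0.4425, -0.4175, 0.2256]
eef_rot: [180.0, -0.1, 177.0]
contact_force: [0.3, 1.4, 0.3]
gripper_width: 0.0875
gripper_force: 0.0
```

play_rows:
  rows:
    - {"slide": [0, 0.4, 0], "delta_rot": [0, 0, 0], "fingers": 1}
    - {"slide": [0, 0.4, 0], "delta_rot": [0, 0, 0], "fingers": 1}
    - {"slide": [0, 0.4, 0], "delta_rot": [0, 0, 0], "fingers": 1}
    - {"slide": [0, 0.4, 0], "delta_rot": [0, 0, 0], "fingers": 1}
    - {"slide": [0, 0.4, 0], "delta_rot": [0, 0, 0], "fingers": 1}
    - {"slide": [0, 0.4, 0], "delta_rot": [0, 0, 0], "fingers": 1}
    - {"slide": [0, 0.4, 0], "delta_rot": [0, 0, 0], "fingers": 1}
    - {"slide": [0, 0.4, 0], "delta_rot": [0, 0, 0], "fingers": 1}

```text
time_s: 2.1
tcp_pos: [0.4665, 0.0619, 0.2267]
eef_rot: [180.0, 0.0, 177.0]
contact_force: [1.2, -0.3, 0.6]
gripper_width: 0.0878
gripper_force: 0.0
```

play_rows:
  rows:
    - {"slide": [0, 0.4, 0], "delta_rot": [0, 0, 0], "fingers": 1}
    - {"slide": [-0.1, 0.2, 0], "delta_rot": [0, 0, 0], "fingers": 1}
    - {"slide": [0, 0, 0], "delta_rot": [0, 0, 0], "fingers": 1}

```text
time_s: 2.48
tcp_pos: [0.4869, 0.1509, 0.2259]
eef_rot: [-180.0, -0.0, 177.2]
contact_force: [-0.4, 0.1, -0.5]
gripper_width: 0.0875
gripper_force: 0.0
```

```bash
python3 - <<'E'
from h import *
import pickle
s=r.get_state(); print(s['time_s'],s['tcp_pos'],s['eef_rot'],s['joints'])
d={}
d['wrist']=cam('wrist'); cv2.imwrite('pics/wrist1.png',d['wrist'][0]); d['side']=cam('side')
print(-d['wrist'][3].T@d['wrist'][4], d['wrist'][3])
pickle.dump(d,open('d1.pkl','wb'))
E
```

```text
2.475 [0.48694051 0.1509399  0.22585196] [-1.79958965e+02 -4.86856345e-02  1.77153766e+02] [ 3.93205711e+01  4.94285756e+00 -1.98305192e+01 -2.49620693e-03
 -6.52902549e+01 -1.32165743e+02]
[0.4096778  0.1538579  0.38472672] [[ 4.89637461e-02  9.98800535e-01  2.06795624e-04]
 [ 9.57615329e-01 -4.70035821e-02  2.84189277e-01]
 [ 2.83858122e-01 -1.37169409e-02 -9.58768174e-01]]
```

View pics/wrist1.png

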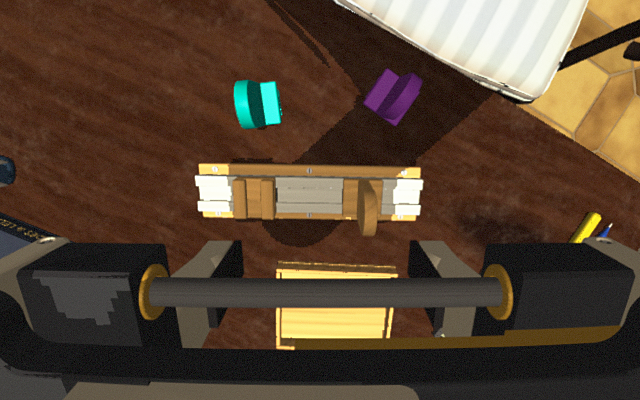

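The wrist view shows the rail from (198,164) to (420,221), the pen rest at (253,198), the stop's plate at (369,207) with its shoulder edge at about (344,195), and the tray at (335,305). I'll enlarge the rail for edge pixels.

```bash
python3 - <<'E'
from h import *
import pickle
d=pickle.load(open('d1.pkl','rb'))
w=d['wrist'][0]
cv2.imwrite('pics/crop2.png',cv2.resize(w[155:355,190:430],None,fx=3,fy=3,interpolation=cv2.INTER_CUBIC))
E
```

```text
(no output)
```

View pics/crop2.png

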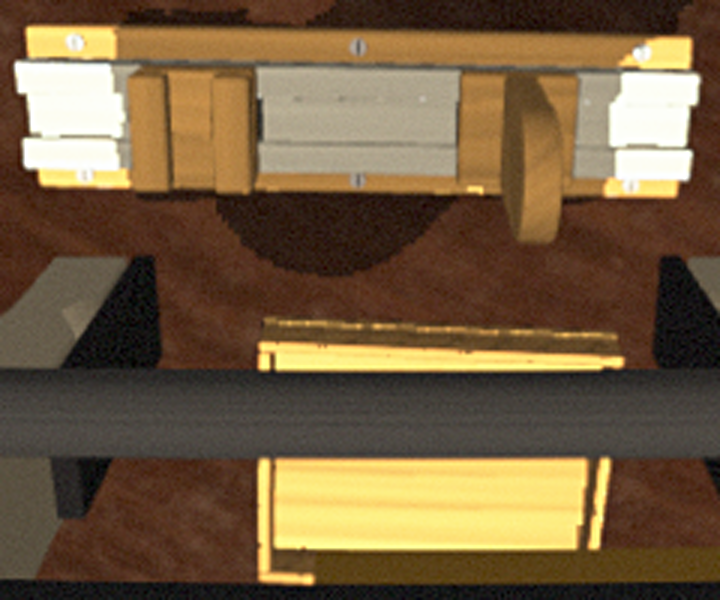

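```bash
cat > m.py <<'E'
from h import *
import pickle
d=pickle.load(open('d1.pkl','rb'))
P=lambda pts,z: plane([(190+(x+.5)/3-.5,155+(y+.5)/3-.5) for x,y in pts],z,*d['wrist'][1:])
np.set_printoptions(precision=4,suppress=True)
b=P([(27,27),(692,38),(690,185),(38,175)],.008); print(b,b.mean(0))
l=P([(15,62),(698,73),(692,180),(22,170)],.020); print('lips',l,l.mean(0))
for q in (b,l):
    e=[q[1]-q[0],q[2]-q[3]]; print([np.degrees(np.arctan2(-v[0],v[1])) for v in e],[np.linalg.norm(v) for v in e])
print('shoulder',P([(460,71),(577,73),(575,178),(460,174)],.031))
print('pen',P([(130,71),(255,71)],.031))
print('platebase',P([(504,76),(548,78)],.031))
print('tray top',P([(262,342),(622,357),(266,582)],.024),P([(275,548),(582,549)],.005))
E
python3 m.py
```

```text
[[ 0.4674  0.0033  0.008 ]
 [ 0.4846  0.261   0.008 ]
 [ 0.545   0.2622  0.008 ]
 [ 0.5278 -0.0017  0.008 ]] [0.5062 0.1312 0.008 ]
lips [[ 0.4787  0.0014  0.02  ]
 [ 0.4958  0.2603  0.02  ]
 [ 0.5386  0.2594  0.02  ]
 [ 0.5217 -0.0028  0.02  ]] [0.5087 0.1296 0.02  ]
[np.float64(-3.8073747417788684), np.float64(-3.7245967249486047)] [np.float64(0.2582692219460774), np.float64(0.26436577355737373)]
[np.float64(-3.7804747454832697), np.float64(-3.698012918174554)] [np.float64(0.25947449882660156), np.float64(0.26273500161908525)]
shoulder [[0.4883 0.1695 0.031 ]
 [0.4911 0.2124 0.031 ]
 [0.5317 0.2116 0.031 ]
 [0.528  0.1682 0.031 ]]
pen [[0.4822 0.0484 0.031 ]
 [0.4846 0.0945 0.031 ]]
platebase [[0.4909 0.1856 0.031 ]
 [0.4925 0.2017 0.031 ]]
tray top [[0.5984 0.0856 0.024 ]
 [0.6126 0.2322 0.024 ]
 [0.7179 0.0758 0.024 ]] [[0.7149 0.0778 0.005 ]
 [0.7227 0.2199 0.005 ]]
```

play_rows:
  rows:
    - {"slide": [-0.143, 0.274, 0], "delta_rot": [0, 0, 0.2], "fingers": 1}
    - {"slide": [0, 0, 0.3], "delta_rot": [0, 0, 0], "fingers": 1}
    - {"slide": [0, 0, 0.3], "delta_rot": [0, 0, 0], "fingers": 1}
    - {"slide": [0, 0, 0.3], "delta_rot": [0, 0, 0], "fingers": 1}
    - {"slide": [0, 0, 0.28], "delta_rot": [0, 0, 0], "fingers": 1}
    - {"slide": [0, 0, 0], "delta_rot": [0, 0, 0], "fingers": 1}

```text
time_s: 3.32
tcp_pos: [0.5081, 0.1862, 0.0472]
eef_rot: [-179.8, -0.3, 176.0]
contact_force: [-0.9, 0.1, 0.1]
gripper_width: 0.0877
gripper_force: 0.0
```

```bash
python3 - <<'E'
from h import *
w=cam('wrist'); s=cam('side')
o=np.vstack([cv2.resize(w[0][130:330,150:500],None,fx=2,fy=2)[:,:600], np.zeros((0,600,3),np.uint8)])
cv2.imwrite('pics/g1.png',o)
E
```

```text
(no output)
```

View pics/g1.png

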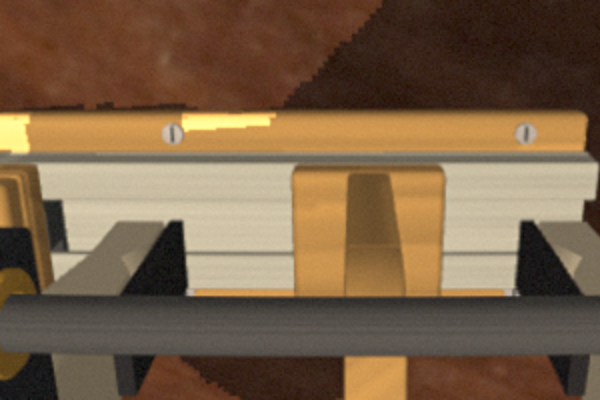

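The close view shows the plate between the open fingers, centred at about (375,235) against a finger midline of about 352, so it sits roughly 4 mm toward +y. I'll correct that and close.

play_rows:
  rows:
    - {"slide": [-0.015, 0.03, 0], "delta_rot": [0, 0, 0], "fingers": 1}
    - {"slide": [0, 0, 0], "delta_rot": [0, 0, 0], "fingers": -1}
    - {"slide": [0, 0, 0], "delta_rot": [0, 0, 0], "fingers": -1}
    - {"slide": [0, 0, 0], "delta_rot": [0, 0, 0], "fingers": -1}
    - {"slide": [0, 0, 0], "delta_rot": [0, 0, 0], "fingers": -1}
    - {"slide": [0, 0, 0], "delta_rot": [0, 0, 0], "fingers": -1}
    - {"slide": [0, 0, 0], "delta_rot": [0, 0, 0], "fingers": -1}
    - {"slide": [0, 0, 0], "delta_rot": [0, 0, 0], "fingers": -1}
  squeeze: 25

```text
time_s: 4.42
tcp_pos: [0.5127, 0.1932, 0.0495]
eef_rot: [-180.0, -0.0, 176.1]
contact_force: [0.2, 0.0, -0.3]
gripper_width: 0.0232
gripper_force: 0.0
```

play_rows:
  rows:
    - {"slide": [0, 0, 0], "delta_rot": [0, 0, 0], "fingers": -1}
    - {"slide": [0, 0, 0], "delta_rot": [0, 0, 0], "fingers": -1}
    - {"slide": [0, 0, 0], "delta_rot": [0, 0, 0], "fingers": -1}

```text
time_s: 4.8
tcp_pos: [0.5126, 0.1931, 0.0495]
eef_rot: [-180.0, -0.0, 176.1]
contact_force: [0.4, -0.4, 1.0]
gripper_width: 0.012
gripper_force: 25.0
```

play_rows:
  rows:
    - {"slide": [0, 0.05, -0.01], "delta_rot": [0, 0, 0], "fingers": -1}
    - {"slide": [0, 0.1, 0], "delta_rot": [0, 0, 0], "fingers": -1}
    - {"slide": [0, 0.1, 0], "delta_rot": [0, 0, 0], "fingers": -1}

```text
time_s: 5.18
tcp_pos: [0.5155, 0.2321, 0.0511]
eef_rot: [180.0, 0.0, 176.1]
contact_force: [-0.7, -0.6, -2.0]
gripper_width: 0.012
gripper_force: 25.0
```

play_rows:
  rows:
    - {"slide": [0, 0.1, 0], "delta_rot": [0, 0, 0], "fingers": -1}
    - {"slide": [0, 0.1, 0], "delta_rot": [0, 0, 0], "fingers": -1}
    - {"slide": [0, 0.1, 0], "delta_rot": [0, 0, 0], "fingers": -1}
    - {"slide": [0, 0.1, 0], "delta_rot": [0, 0, 0], "fingers": -1}
    - {"slide": [0, 0.1, 0], "delta_rot": [0, 0, 0], "fingers": -1}
    - {"slide": [0, 0.05, 0], "delta_rot": [0, 0, 0], "fingers": -1}
    - {"slide": [0, 0, 0], "delta_rot": [0, 0, 0], "fingers": -1}

```text
time_s: 6.05
tcp_pos: [0.5208, 0.3134, 0.0509]
eef_rot: [-180.0, -0.0, 176.1]
contact_force: [0.6, -0.1, -1.2]
gripper_width: 0.0118
gripper_force: 25.0
```

```bash
python3 - <<'E'
from h import *
s=cam('side'); w=cam('wrist')
a=cv2.resize(s[0][140:290,200:420],None,fx=1.8,fy=1.8); b=cv2.resize(w[0],(400,250))
o=np.zeros((270,800,3),np.uint8); o[:,:396]=a; o[:250,400:]=b
cv2.imwrite('pics/out.png',o)
E
```

```text
(no output)
```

View pics/out.png

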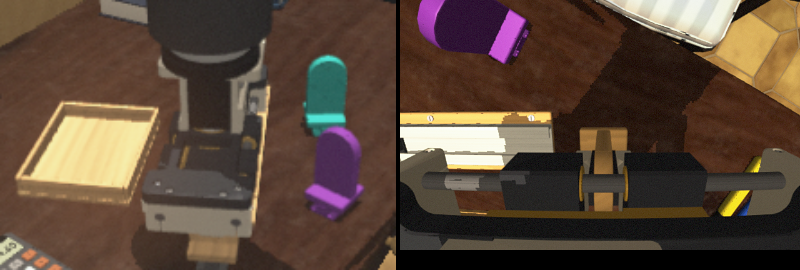

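The stop is clear of the rail end, with a visible gap in the wrist view at about (565,140), and it is held firmly. Next I lift it and carry it over the tray.

play_rows:
  rows:
    - {"slide": [0, 0, -0.2], "delta_rot": [0, 0, 0], "fingers": -1}
    - {"slide": [0, 0, -0.2], "delta_rot": [0, 0, 0], "fingers": -1}
    - {"slide": [0, 0, -0.2], "delta_rot": [0, 0, 0], "fingers": -1}
    - {"slide": [-0.2, -0.2, 0], "delta_rot": [0, 0, 0], "fingers": -1}
    - {"slide": [-0.25, -0.25, 0], "delta_rot": [0, 0, 0], "fingers": -1}
    - {"slide": [-0.25, -0.25, 0], "delta_rot": [0, 0, 0], "fingers": -1}
    - {"slide": [-0.2, -0.2, 0], "delta_rot": [0, 0, 0], "fingers": -1}
    - {"slide": [-0.13, -0.09, 0], "delta_rot": [0, 0, 0], "fingers": -1}

```text
time_s: 7.15
tcp_pos: [0.6657, 0.1518, 0.1409]
eef_rot: [-180.0, -0.0, 175.9]
contact_force: [0.5, 0.3, -1.4]
gripper_width: 0.0117
gripper_force: 25.0
```

play_rows:
  rows:
    - {"slide": [0, 0, 0], "delta_rot": [0, 0, 0], "fingers": -1}

```text
time_s: 7.28
tcp_pos: [0.6657, 0.1527, 0.1405]
eef_rot: [-180.0, -0.0, 175.9]
contact_force: [-0.8, -0.9, -2.1]
gripper_width: 0.0118
gripper_force: 25.0
```

play_rows:
  rows:
    - {"slide": [0, 0, 0.15], "delta_rot": [0, 0, 0], "fingers": -1}
    - {"slide": [0, 0, 0.15], "delta_rot": [0, 0, 0], "fingers": -1}
    - {"slide": [0, 0, 0.15], "delta_rot": [0, 0, 0], "fingers": -1}
    - {"slide": [0, 0, 0.13], "delta_rot": [0, 0, 0], "fingers": -1}
    - {"slide": [0, 0, 0.02], "delta_rot": [0, 0, 0], "fingers": -1}
    - {"slide": [0, 0, 0.02], "delta_rot": [0, 0, 0], "fingers": -1}
    - {"slide": [0, 0, 0], "delta_rot": [0, 0, 0], "fingers": -1}

```text
time_s: 8.15
tcp_pos: [0.6653, 0.1545, 0.0487]
eef_rot: [180.0, 0.1, 176.1]
contact_force: [0.7, 0.5, -1.3]
gripper_width: 0.0123
gripper_force: 25.0
```

play_rows:
  rows:
    - {"slide": [0, 0, 0.01], "delta_rot": [0, 0, 0], "fingers": -1}
    - {"slide": [0, 0, 0.008], "delta_rot": [0, 0, 0], "fingers": -1}
    - {"slide": [0, 0, 0], "delta_rot": [0, 0, 0], "fingers": -1}

```text
time_s: 8.52
tcp_pos: [0.6649, 0.1542, 0.0454]
eef_rot: [180.0, 0.0, 176.1]
contact_force: [-0.5, 0.1, -1.1]
gripper_width: 0.0119
gripper_force: 25.0
```

play_rows:
  rows:
    - {"slide": [0, 0, 0.006], "delta_rot": [0, 0, 0], "fingers": -1}
    - {"slide": [0, 0, 0.006], "delta_rot": [0, 0, 0], "fingers": -1}
    - {"slide": [0, 0, 0], "delta_rot": [0, 0, 0], "fingers": -1}

```text
time_s: 8.9
tcp_pos: [0.6651, 0.1543, 0.0446]
eef_rot: [180.0, 0.0, 176.1]
contact_force: [-2.6, -0.6, 5.9]
gripper_width: 0.012
gripper_force: 25.0
```

Contact with the tray floor (+6 N). Opening and then withdrawing straight up.

play_rows:
  rows:
    - {"slide": [0, 0, 0], "delta_rot": [0, 0, 0], "fingers": -0.5}
    - {"slide": [0, 0, 0], "delta_rot": [0, 0, 0], "fingers": 0}
    - {"slide": [0, 0, 0], "delta_rot": [0, 0, 0], "fingers": 0.5}
    - {"slide": [0, 0, 0], "delta_rot": [0, 0, 0], "fingers": 0.5}
    - {"slide": [0, 0, 0], "delta_rot": [0, 0, 0], "fingers": 0.5}
    - {"slide": [0, 0, 0], "delta_rot": [0, 0, 0], "fingers": 0.5}

```text
time_s: 9.65
tcp_pos: [0.665, 0.1543, 0.0435]
eef_rot: [180.0, 0.0, 176.1]
contact_force: [0.6, -0.2, -0.7]
gripper_width: 0.0642
gripper_force: 0.0
```

play_rows:
  rows:
    - {"slide": [0, 0, -0.1], "delta_rot": [0, 0, 0], "fingers": 0.5}
    - {"slide": [0, 0, -0.2], "delta_rot": [0, 0, 0], "fingers": 0.5}
    - {"slide": [0, 0, -0.3], "delta_rot": [0, 0, 0], "fingers": 0.5}
    - {"slide": [0, 0, -0.4], "delta_rot": [0, 0, 0], "fingers": 0.5}
    - {"slide": [0, -0.3, -0.2], "delta_rot": [0, 0, 0], "fingers": 0.5}
    - {"slide": [0.1, -0.4, 0], "delta_rot": [0, 0, 0], "fingers": 0.5}
    - {"slide": [0.1, -0.4, 0], "delta_rot": [0, 0, 0], "fingers": 0.5}
    - {"slide": [0, 0, 0], "delta_rot": [0, 0, 0], "fingers": 0.5}

```text
time_s: 10.65
tcp_pos: [0.6225, -0.0118, 0.2257]
eef_rot: [180.0, 0.1, 175.9]
contact_force: [0.7, 0.7, -0.2]
gripper_width: 0.0659
gripper_force: 0.0
```

```bash
python3 - <<'E'
from h import *
s=cam('side'); w=cam('top'); print(r.get_state()['tcp_pos'],r.get_state()['gripper_width'])
a=cv2.resize(s[0][140:290,200:420],None,fx=1.8,fy=1.8); b=cv2.resize(w[0][80:280,220:420],None,fx=1.9,fy=1.9)
o=np.zeros((380,800,3),np.uint8); o[:270,:396]=a; o[:380,400:780]=b
cv2.imwrite('pics/fin.png',o)
E
```

```text
[ 0.62384071 -0.00902801  0.22505334] 0.06577707748425594
```

View pics/fin.png

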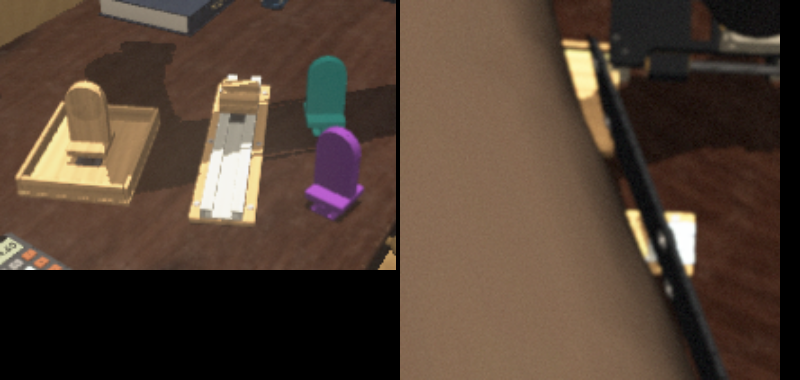

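The side view shows the book stop upright in the tray at (88,120) and the pen rest still on the rail at (240,95). The look-alikes haven't moved, and the gripper is clear of everything.

```bash
python3 -c "
from plant import r
print(r.close_job())"
```

```text
the job is handed in; nothing more can be done
None
```

The tall wooden book stop was slid out of its own (+y) end of the rail and now stands upright in the tray, the pen rest is still on the rail, and the job was handed in after about 11 s.

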